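# Tare the balance and stand a round-bottom flask in its cork ring

## Robot

A 6-joint arm with a two-finger parallel gripper is mounted at the origin on the work surface. World frame = base frame: x ahead of the robot, y to its left, z up, the work surface at z = 0. Lengths are in m, angles in degrees, forces in N, time in s.
With the tool pointing down it reaches from about 0.3 to 0.75 m from the base axis. Payload 8.5 kg.
Tool frame: the origin (TCP) lies at the very end of the fingers, on their centre line; the grasp point (between the pads) lies 19 mm behind it; z points along the fingers, y is the line along which they close (so a half turn about z gives the same grasp; the last joint's range is limited). The gripper opens to 85 mm and grips with 20 to 120 N. Pads are 22 mm wide; open, the fingers measure 114 mm over their backs; the gripper's body (76 mm by 85 mm) begins 54 mm behind the grasp point. The pads swing forward as they close: fully open they stand 13 mm farther back than shut.
Start: joints at [-78.684, 21.807, 74.336, -0, 83.858, -12.336], TCP at [0.221, -0.504, 0.231] pointing down, gripper open.
Joint ranges: [-178.18, 178.18], [-50.72, 133.34], [12.68, 142.11], [-81.47, 261.47], [9.98, 163.14], [-165.26, 165.26]. Speed limits (degrees/s): [136.94, 136.94, 180, 180, 180, 180].

## Interface

Orientations are given as a 3x3 rotation matrix whose columns are the frame's x, y, z axes.
In Python, from rig import observe, cams, ticket gives the robot as it stands.
- The arm moves only by the tool move_arm, never from a script. Its arguments are lists of equal length, an entry for each row: "jaw": the finger opening in cm, from 0 to 8.54; "dp": the shift along the tool's x, y, z in cm, a list of three; "turn": the turn, a rotation vector about the tool's x, y, z in rad, a list of three. In form: {"jaw": [jaw, ...], "dp": [[tx, ty, tz], ...], "turn": [[wx, wy, wz], ...]}. A call has 1 to 12 rows; each row shifts and turns the commanded pose from where the row before left it, along the tool's axes as they then stand; what a row does not reach is not made up. A row lasts 1/12 s, in which the tool goes at most 41.7 mm and 7.16 degrees, less where a joint would pass 70% of its speed; a pose out of reach is approached as far as the arm can. A call is refused whole if a number of a shift passes 4.17 or a number of a turn 0.125, either way. A call with a gripper value outside its range is refused whole. The fingers move at their own pace and stop on an object; "force" is the grip in N (left out, the last holds). Time passes only in rows, so rows that do not move let the fingers close. It gives the time, the measured TCP pose, the force, the opening and the grip force at its end, in the units of the state.
- observe(): the state, without advancing time (a new reading comes with each control period).
- cams.get_image(name): name is "scene" or "top"; returns (picture, depth): 400x640x3 uint8, red, green, blue; 400x640 float32, m along the optical axis (not along the pixel's ray), 0 where there is no reading.
- cams.calibration(name): a dict with "vertical_fov" (degrees; the focal length in pixels is half the picture's height over the tangent of half this angle, whatever the lens; pixels are square), "cx", "cy" (the principal point, pixels), "view" (4x4, takes a point from world to camera coordinates). Camera axes: x right, y up, looking along -z (the intrinsics and any distortion apply to the point x, -y, -z); pixel columns grow to the right and rows downward; lengths in m; the calibration is good to about 2 mm. A picture is of the moment at which its call begins. calibration takes no time and is no camera call.
- ticket.close_job(): hands the job in; it is judged then, once.
Trained networks look in the newest picture that a camera, given by its name, has taken for a name from the list of things; names that differ only in an ending like _2 or _b are one class to them, and where a whole thing is asked for, a point or a joint stands for the part that bears it (a point fixed in the world has none). Each returns a list of dicts, best first, with "p" (0 to 1); they miss things now and then, are a little off and sometimes report something else, mostly with a low value. They report only what shows in the picture. A call takes as long as a camera call. They do not tell look-alikes from the thing itself.
- cams.spot_in(camera, query): "box" ([centre column, centre row, width, height] as shares, 0 to 1, of the picture: columns of its width, rows of its height, round what is visible of it).
- cams.outline_of(camera, query): "mask" (400x640 bool, what is visible of it) and "box" ([centre column, centre row, width, height] as shares, 0 to 1, of the picture: columns of its width, rows of its height, round what is visible of it).
- cams.mark_of(camera, query): "location" ([column, row] as shares, 0 to 1, of the picture: columns of its width, rows of its height: a listed point, or the origin of a listed thing).
The state is a dict: "time_s": time; "q": joint angles; "qvel": joint speeds; "joint_efforts": joint torques, N m; "position": TCP position; "tool_rot": TCP orientation; "ft_force": force on the tool from outside, world axes, zero at the start; "wrist_torque": the same for the moment, N m; "grip_width": finger opening in m; "gripper_force": force on a finger pad.
Only numpy, scipy, OpenCV 4.12 (cv2) and the standard library are available. Lean on these libraries where they do the work, as an engineer would, in place of code of your own. Each camera call takes 0.05 s, during which the arm holds its last target. There are 200 camera calls.

## Task

Get the amber round-bottom flask ready for weighing: lay the cork ring flat in the middle of the balance pan and let go of it, press the green tare button fully down with only the ring on the pan, then lift the flask off its wooden rest and stand it gently in the ring, bulb down and neck upright. Leave the cork ring and flask standing like that, and leave the other things on the bench as they are.

Things in the scene. Friction and masses are not known exactly. Their poses are not given: they have to be found in the camera images.
- balance: White laboratory balance, fixed, 280 mm deep (x) by 200 mm wide (y), its case 50 mm high; display strip and buttons on the side that faces the robot. Origin under its centre on the bench; x points from the display towards the pan, z up.
- pan (a point): Centre of the upper face of the round flat steel pan, 130 mm across, no rim, 62 mm above the bench, 45 mm from the balance's origin along its +x. Axes as the balance.
- tare (a joint): Green tare button on the balance's display strip, left of the dark display: 0 released, 0.006 m fully down, springs back, about 4 N.
- tare_top (a point): Centre of the top of the green tare button, 24 mm across, in a black housing; it is pressed straight down.
- cork_ring: Loose tan cork ring lying flat on the bench, outside diameter 64 mm, bore 44 mm, 24 mm high, 30 g. Origin at the centre of its underside, z along its axis (both faces alike).
- flask: Amber round-bottom flask, 80 g, 126 mm long: bulb 64 mm across, neck 24 mm across from 58 to 116 mm, then an orange cap as wide. Origin at the lowest point of the bulb, z along the neck to the cap. At first it reclines on the wooden rest, neck 30 degrees above level, towards the rest's +x. In the cork ring the bulb sinks 9 mm below the ring's top.
- flask_bulb (a point): Centre of the flask's bulb, 32 mm from its origin along the neck.
- flask_rest: Fixed wooden rest under the flask: board 150 (x) by 90 (y) by 8 mm; a 70 mm square frame, 18 mm high, centred 30 mm along -x, whose 40 mm opening holds the bulb; and a notched post, 56 mm high and at most 18 mm wide (narrower than the neck), under the neck 46 mm from the bulb's centre. Origin under the board's centre, x towards the neck end, z up.
- jar: Bystander: brown jar with black cap, 58 mm across, 100 mm high. Origin under its centre.
- white_bottle: Bystander: white bottle with blue cap and green label, 62 mm across, 130 mm high. Origin under its centre.
- beaker: Bystander: small empty glass beaker, 56 mm across, 70 mm high. Origin under its centre.
- tin: Bystander: flat aluminium tin, 48 mm across, 14 mm high. Origin under its centre.
- rubber_ring: Bystander: small black rubber ring, 48 mm across, bore 26 mm, 18 mm high, too small for this flask. Origin under its centre.
- spoon: Bystander: steel laboratory spoon lying flat, 180 mm long. Origin near its middle, x along it.
Mind the look-alikes: they are no part of the job. Leave any turquoise look-alike of the cork_ring alone.

How it is judged:
By the outcome, as a careful person would: the job done as asked, in the order asked, and still so for the second after the job is handed in, with the robot touching nothing.
It also fails if it takes over 64 s, if anything falls off the work surface, if the arm or the gripper's body presses on something with over 40 N, if the wrist force passes 120 N, or if a joint passes its speed limit or range.

## Working session

There is one attempt and no reset: what is moved stays moved. The work goes in short steps, Python scripts to look and compute and a tool call to move; the robot and the scene stay as the last step left them, time stands still between calls to the robot, and variables do not carry over. Pictures are saved under pics/ and viewed, at most 10 in all, crops included, and the job is handed in when it is done.

Besides the shell and the picture viewer there is one more tool, called after "Call:" by a JSON object that holds its "op" and its "data", one argument or row to a line. move_arm: Moves the arm, as the interface text tells. Its arguments: {"type":"object","properties":{"jaw":{"type":"array","items":{"type":"number"}},"dp":{"type":"array","items":{"type":"array","items":{"type":"number"}}},"turn":{"type":"array","items":{"type":"array","items":{"type":"number"}}},"force":{"type":"number"}},"required":["jaw","dp","turn"]}

```bash
mkdir -p pics
cat > h.py <<'E'
import numpy as np, cv2
from rig import observe, cams, ticket
def px2w(cam,u,v,z=None,d=None):
    c=cams.calibration(cam); f=200/np.tan(np.radians(c["vertical_fov"])/2)
    r=np.array([(u-c["cx"])/f,-(v-c["cy"])/f,-1.0])
    M=np.linalg.inv(np.array(c["view"])); o=M[:3,3]; w=M[:3,:3]@r
    s=d if d is not None else (z-o[2])/w[2]
    return o+s*w
def cloud(cam,dep,mask=None):
    c=cams.calibration(cam); f=200/np.tan(np.radians(c["vertical_fov"])/2)
    v,u=np.nonzero((dep>0) if mask is None else (mask&(dep>0)))
    d=dep[v,u]
    r=np.stack([(u-c["cx"])/f,-(v-c["cy"])/f,-np.ones(len(u))],1)*d[:,None]
    M=np.linalg.inv(np.array(c["view"]))
    return r@M[:3,:3].T+M[:3,3]
E
python3 - <<'E'
from h import *
for cam in ("scene","top"):
    im,d=cams.get_image(cam); np.savez(f"{cam}.npz",im=im,d=d)
    cv2.imwrite(f"pics/{cam}0.png",im[:,:,::-1])
    c=cams.calibration(cam); print({k:c[k] for k in c if k!="view"}, np.linalg.inv(np.array(c["view"]))[:3,3].round(3))
    for q in ["cork_ring","rubber_ring","pan","tare_top","flask","flask_bulb","flask_rest","balance"]:
        r=cams.mark_of(cam,q)
        for x in r[:3]:
            u,v=x["location"][0]*640,x["location"][1]*400
            dd=d[min(int(v),399),min(int(u),639)]
            print(cam,q,round(x["p"],2),round(u,1),round(v,1),px2w(cam,u,v,d=dd).round(3) if dd>0 else None)
E
```

```text
{'vertical_fov': 54.97100500612838, 'cx': 324.1136394841803, 'cy': 203.57353841585757} [ 1.239 -0.357  0.982]
scene cork_ring 0.8 252.0 212.5 [ 0.44  -0.218 -0.002]
scene cork_ring 0.77 187.2 240.7 [ 0.46  -0.433 -0.004]
scene cork_ring 0.58 221.2 227.2 [ 0.458 -0.325  0.001]
scene rubber_ring 0.53 218.2 291.1 [ 0.671 -0.395  0.005]
scene rubber_ring 0.44 346.6 212.8 [0.617 0.034 0.061]
scene rubber_ring 0.27 139.1 274.7 [ 0.55  -0.575  0.041]
scene pan 0.71 343.9 209.6 [0.602 0.032 0.061]
scene tare_top 0.62 327.0 172.8 [0.438 0.054 0.061]
scene flask 0.6 371.1 159.7 [ 0.391  0.26  -0.003]
scene flask_bulb 0.66 379.8 159.9 [0.457 0.249 0.058]
scene flask_rest 0.59 383.7 169.8 [0.474 0.26  0.02 ]
{'vertical_fov': 55.65229919875646, 'cx': 315.9998127158284, 'cy': 199.65324453178977} [0.502 0.011 1.381]
top cork_ring 0.74 408.7 233.2 [ 0.455 -0.323 -0.006]
top cork_ring 0.72 385.1 235.5 [ 0.447 -0.236 -0.002]
top cork_ring 0.69 440.4 231.8 [ 0.46  -0.436  0.001]
top rubber_ring 0.42 427.4 171.8 [ 0.679 -0.394 -0.   ]
top pan 0.8 310.3 190.0 [0.609 0.034 0.061]
top tare_top 0.4 299.5 235.9 [0.45  0.071 0.073]
top flask 0.95 248.9 246.3 [0.413 0.252 0.037]
top flask 0.69 314.8 191.5 [0.603 0.018 0.065]
top flask_bulb 0.9 240.8 240.9 [0.433 0.274 0.071]
top flask_rest 0.7 242.8 226.7 [0.482 0.267 0.073]
top balance 0.67 207.0 172.8 [0.677 0.409 0.017]
top balance 0.65 314.3 205.3 [0.556 0.02  0.058]
top balance 0.44 161.0 223.6 [ 0.494  0.581 -0.005]
```

View pics/scene0.png

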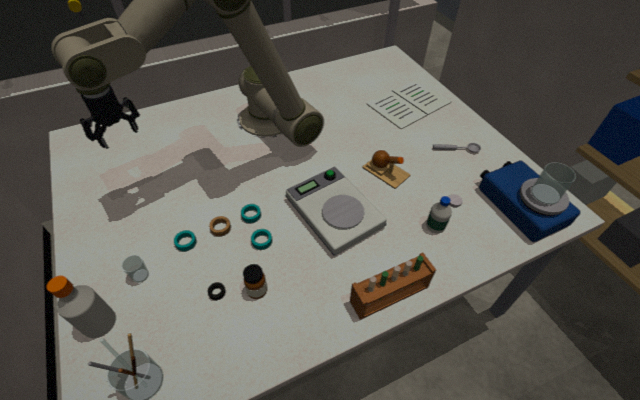

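View pics/top0.png

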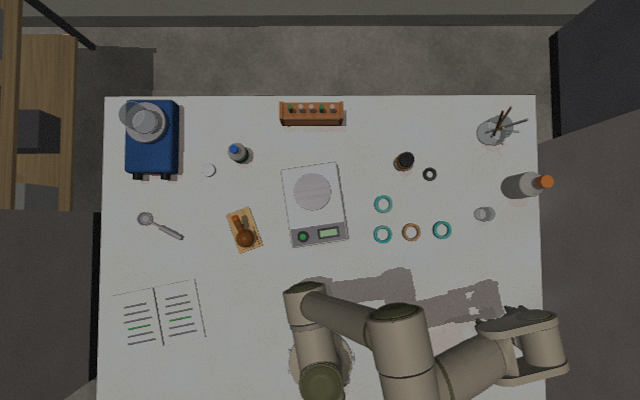

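Scene picture: the tan ring is at (220,226), with turquoise rings at (251,213), (261,239) and (185,240). The balance pan is at (343,211), the green button at (330,174) and the flask on its rest at (383,160). Top picture: tan ring at (411,232), turquoise rings at (383,234), (383,204) and (441,230), button at (303,237), pan at (312,191), flask bulb at (245,239) with the neck pointing up and left.

The ring I need is the tan one. The three turquoise rings are look-alikes, and the black ring at (429,174) is the rubber ring.

```bash
cat > m.py <<'E'
from h import *
a=[]
for cam,box,fb in (("top",(380,200,450,250),(222,200,272,255)),("scene",(170,200,280,255),(355,140,415,195))):
    z=np.load(f"{cam}.npz"); im,d=z["im"],z["d"]
    hsv=cv2.cvtColor(im,cv2.COLOR_RGB2HSV)
    def blob(lo,hi,b,n=1):
        m=cv2.inRange(hsv,np.array(lo),np.array(hi)); k=np.zeros_like(m); k[b[1]:b[3],b[0]:b[2]]=m[b[1]:b[3],b[0]:b[2]]
        N,l,s,c=cv2.connectedComponentsWithStats(k); o=np.argsort(-s[1:,4])[:n]+1
        return [(l==i,s[i],c[i]) for i in o]
    m,s,c=blob((5,70,60),(22,255,255),box)[0]
    p=cloud(cam,d,m); cu,cv_=s[0]+(s[2]-1)/2,s[1]+(s[3]-1)/2
    print(cam,"tan",s,c.round(1),px2w(cam,cu,cv_,z=.018).round(4),"z med/95",np.percentile(p[:,2],[50,95]).round(3), "xy mid",((p.min(0)+p.max(0))/2).round(3), np.median(p,0).round(3))
    for m,s,c in blob((80,70,50),(100,255,255),box,3): print(cam,"turq",px2w(cam,s[0]+(s[2]-1)/2,s[1]+(s[3]-1)/2,z=.018).round(3))
    for m,s,c in blob((50,110,60),(80,255,255),(285,150,360,260) if cam=="top" else (310,160,345,190),2):
        if s[4]>15: print(cam,"green",s,px2w(cam,*c,z=.06).round(4),np.median(cloud(cam,d,m),0).round(3))
    P=cloud(cam,d)
    bench=P[(abs(P[:,0]-.5)<.2)&(abs(P[:,1]+.15)<.03)]; print("bench z",np.median(bench[:,2]).round(4))
    q=P[(np.hypot(P[:,0]-.605,P[:,1]-.033)<.12)&(P[:,2]>.045)&(P[:,2]<.08)]; print("pan z",np.percentile(P[np.hypot(P[:,0]-.605,P[:,1]-.033)<.04][:,2],[10,50,90]).round(4))
    r=cams.outline_of(cam,"balance"); 
    for x in r[:1]: print("bal p",x["p"],x["mask"].sum())
    o=cams.outline_of(cam,"flask")
    np.save(f"fm_{cam}.npy",o[0]["mask"]); print("flask",o[0]["p"],o[0]["mask"].sum())
    oo=cams.outline_of(cam,"pan")
    for x in oo[:2]: print("pan",x["p"],np.array(x["box"])*[640,400,640,400])
    b=(fb[0],fb[1],fb[2],fb[3]); crop=cv2.resize(im[b[1]:b[3],b[0]:b[2]],None,fx=6,fy=6,interpolation=cv2.INTER_CUBIC)
    c2=im[box[1]:box[3],box[0]:box[2]]; c2=cv2.resize(c2,None,fx=5,fy=5,interpolation=cv2.INTER_CUBIC)
    b=(280,155,350,255) if cam=="top" else (280,160,390,255)
    c3=cv2.resize(im[b[1]:b[3],b[0]:b[2]],None,fx=3.4,fy=3.4,interpolation=cv2.INTER_CUBIC)
    can=np.zeros((600,780,3),np.uint8)
    can[:c2.shape[0],:c2.shape[1]]=c2[:600,:780]; 
    can[260:260+min(340,crop.shape[0]),:crop.shape[1]]=crop[:340]
    can[260:260+min(340,c3.shape[0]),380:380+c3.shape[1]]=c3[:340,:400]
    cv2.imwrite(f"pics/crop_{cam}.png",can[:,:,::-1])
E
python3 m.py
```

```text
top tan [402 224  18  17 129] [410.9 232. ] [ 0.4598 -0.3238  0.018 ] z med/95 [0.023 0.028] xy mid [ 0.46  -0.323  0.013] [ 0.46  -0.324  0.023]
top turq [ 0.468 -0.433  0.018]
top turq [ 0.453 -0.234  0.018]
top turq [ 0.553 -0.236  0.018]
top green [299 233   8   7  38] [0.448  0.0621 0.06  ] [0.449 0.063 0.071]
bench z 0.0014
pan z [0.0585 0.0616 0.0652]
bal p 0.65 4443
flask 0.73 342
pan 0.7 [311.872 205.88   64.896  86.6  ]
scene tan [209 216  21  19 164] [219.  224.3] [ 0.4605 -0.3295  0.018 ] z med/95 [0.023 0.027] xy mid [ 0.451 -0.328  0.013] [ 0.46  -0.329  0.023]
scene turq [ 0.469 -0.438  0.018]
scene turq [ 0.561 -0.228  0.018]
scene turq [ 0.451 -0.224  0.018]
scene green [327 170   7   5  28] [0.4388 0.0648 0.06  ] [0.45  0.06  0.071]
bench z 0.0007
pan z [0.0599 0.0621 0.0644]
bal p 0.88 4853
flask 0.7 349
pan 0.67 [338.624 211.84   99.2    87.32 ]
pan 0.52 [216.704 290.2    21.568  19.8  ]
```

View pics/crop_top.png

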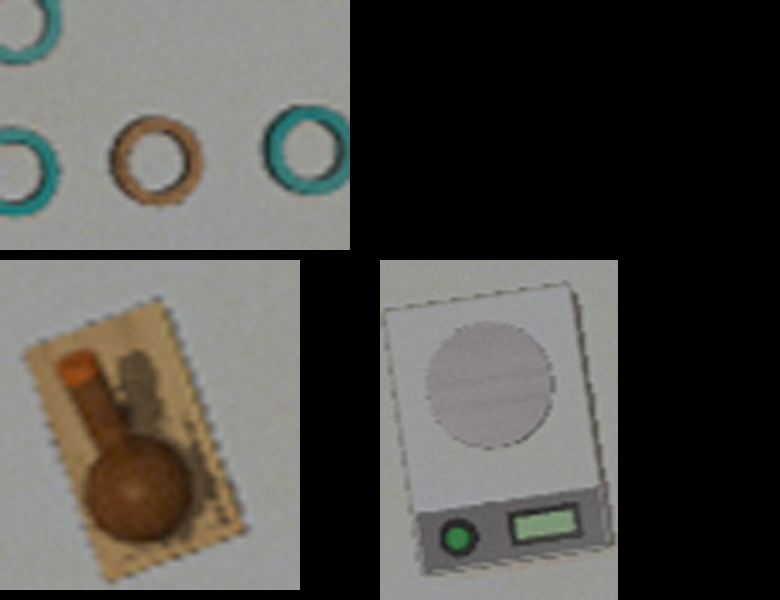

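The crop shows the tan cork ring alone in the middle, with turquoise look-alikes on both sides. The flask neck points up and left, towards +x and a little +y. The button and pan are clear on the balance.

```bash
cat > m2.py <<'E'
from h import *
from scipy.optimize import least_squares
z={c:np.load(f"{c}.npz") for c in("top","scene")}
for cam in z:
    P=cloud(cam,z[cam]["d"])
    near=P[np.hypot(P[:,0]-.55,P[:,1]-.04)<.24]
    b=near[(near[:,2]>.035)&(near[:,2]<.085)&(abs(near[:,1]-.04)<.15)]
    r=cv2.minAreaRect((b[:,:2]*1000).astype(np.float32)); print(cam,"balance rect",r)
    w=P[(abs(P[:,0]-.45)<.09)&(abs(P[:,1]-.26)<.09)&(P[:,2]>.028)]
    def f(v):
        c=v[:3]; a=np.array([np.cos(v[3])*np.cos(np.pi/6),np.sin(v[3])*np.cos(np.pi/6),.5])
        q=w-c; s=q@a; rad=np.linalg.norm(q-np.outer(s,a),axis=1)
        ds=np.linalg.norm(q,axis=1)-.032
        dn=np.maximum(rad-.012,np.maximum(s-.094,0-s))
        return np.where(abs(ds)<abs(dn),ds,dn)
    best=min((least_squares(f,[.435,.262,.045,y],loss="soft_l1",f_scale=.002) for y in (0,.3,.5)),key=lambda r:r.cost)
    print(cam,"flask c",best.x.round(4),"yaw",np.degrees(best.x[3]).round(1),"n",len(w),"med",np.median(abs(best.fun)).round(4))
    im=z[cam]["im"]
    if cam=="top":
        # pan: grey disc edges by hsv / Hough on enlarged crop
        g=cv2.resize(cv2.cvtColor(im[155:225,280:350],cv2.COLOR_RGB2GRAY),None,fx=4,fy=4,interpolation=cv2.INTER_CUBIC)
        h=cv2.HoughCircles(g,cv2.HOUGH_GRADIENT,1,200,param1=60,param2=15,minRadius=65,maxRadius=85)
        if h is not None:
            u,v,rr=h[0,0]; print("pan",px2w(cam,280+(u+.5)/4-.5,155+(v+.5)/4-.5,z=.062).round(4),rr/4)
    hsv=cv2.cvtColor(im,cv2.COLOR_RGB2HSV)
    for nm,zt in (("jar",.1),("white_bottle",.13),("tin",.014),("beaker",.07)):
        s=cams.spot_in(cam,nm)
        if s: print(cam,nm,round(s[0]["p"],2),px2w(cam,s[0]["box"][0]*640,s[0]["box"][1]*400,z=zt/2).round(3))
s=observe(); print(s["position"],s["tool_rot"],s["grip_width"],s["time_s"])
E
python3 m2.py
```

```text
top balance rect ((560.3784790039062, 24.18315887451172), (279.96893310546875, 200.4200897216797), 8.190322875976562)
top flask c [0.4426 0.2679 0.0423 0.3357] yaw 19.2 n 379 med 0.0011
pan [0.6027 0.0272 0.062 ] 18.8
top jar 0.76 [ 0.699 -0.297  0.05 ]
top white_bottle 0.67 [0.74  0.283 0.065]
top tin 0.62 [0.687 0.414 0.007]
top beaker 0.86 [ 0.526 -0.583  0.035]
scene balance rect ((560.7546997070312, 20.578041076660156), (280.50482177734375, 200.7634735107422), 8.586322784423828)
scene flask c [0.4411 0.2662 0.0427 0.3397] yaw 19.5 n 384 med 0.0012
scene jar 0.63 [ 0.708 -0.293  0.05 ]
scene white_bottle 0.84 [0.745 0.289 0.065]
scene tin 0.5 [0.696 0.414 0.007]
scene beaker 0.64 [ 0.523 -0.58   0.035]
[ 0.22064578 -0.50379205  0.23133713] [[ 9.15982050e-01  4.01219247e-01 -1.68605344e-05]
 [ 4.01219246e-01 -9.15982049e-01 -4.37581435e-05]
 [-3.30005563e-05  3.33169031e-05 -9.99999999e-01]] 0.08542743292763805 1.6
```

```bash
cat > plan.py <<'E'
from h import *
from scipy.spatial.transform import Rotation as Ro
import json
def down(yaw_y, pitch=0):
    """tool down, tool y at world yaw (deg), then pitched about tool y (deg)"""
    a=np.radians(yaw_y); y=np.array([np.cos(a),np.sin(a),0]); z=np.array([0,0,-1.]); x=np.cross(y,z)
    return Ro.from_matrix(np.stack([x,y,z],1))*Ro.from_rotvec([0,np.radians(pitch),0])
def plan(p,R,way):
    """way: list of (target pos, target R, rows, jaw cm); prints calls of <=12 rows"""
    J,D,T=[],[],[]
    for tp,tR,n,j in way:
        tp=np.array(tp)
        for k in range(n):
            rem=n-k
            dp=(R.inv().apply((tp-p)/rem)*100).round(2); rv=((R.inv()*tR).as_rotvec()/rem).round(3)
            J.append(j);D.append((dp+0).tolist());T.append((rv+0).tolist())
            p=p+R.apply(dp/100); R=R*Ro.from_rotvec(rv)
    for i in range(0,len(J),12):
        print(json.dumps(dict(jaw=J[i:i+12],dp=D[i:i+12],turn=T[i:i+12])).replace(" ",""))
    D,T=np.array(D),np.array(T); print("max",np.linalg.norm(D,axis=1).max(),abs(T).max(), "end",p.round(4))
def now():
    s=observe(); return np.array(s["position"]),Ro.from_matrix(np.array(s["tool_rot"]))
E
python3 - <<'E'
from plan import *
p,R=now(); D=down(0)
plan(p,R,[([.46,-.325,.10],D,12,8.54),([.46,-.325,.0],D,6,8.54)])
E
```

```text
{"jaw":[8.54,8.54,8.54,8.54,8.54,8.54,8.54,8.54,8.54,8.54,8.54,8.54],"dp":[[2.42,-0.56,1.09],[2.47,-0.33,1.09],[2.49,-0.09,1.1],[2.49,0.15,1.09],[2.46,0.39,1.1],[2.41,0.62,1.09],[2.34,0.85,1.1],[2.24,1.08,1.09],[2.13,1.29,1.1],[2.0,1.48,1.09],[1.84,1.67,1.1],[1.68,1.85,1.09]],"turn":[[0.0,0.0,-0.096],[0.0,0.0,-0.097],[0.0,0.0,-0.096],[0.0,0.0,-0.097],[0.0,0.0,-0.096],[0.0,0.0,-0.097],[0.0,0.0,-0.096],[0.0,0.0,-0.097],[0.0,0.0,-0.096],[0.0,0.0,-0.097],[0.0,0.0,-0.096],[0.0,0.0,-0.097]]}
{"jaw":[8.54,8.54,8.54,8.54,8.54,8.54],"dp":[[0.0,0.0,1.67],[0.0,0.0,1.67],[0.0,0.0,1.67],[0.0,0.0,1.66],[0.0,0.0,1.67],[0.0,0.0,1.66]],"turn":[[0.0,0.0,0.0],[0.0,0.0,0.0],[0.0,0.0,0.0],[0.0,0.0,0.0],[0.0,0.0,0.0],[0.0,0.0,0.0]]}
max 2.726352875179587 0.097 end [ 0.46  -0.325  0.   ]
```

Call:
{"op": "move_arm", "data": {
  "jaw": [8.54,8.54,8.54,8.54,8.54,8.54,8.54,8.54,8.54,8.54,8.54,8.54],
  "dp": [
    [2.42,-0.56,1.09],
    [2.47,-0.33,1.09],
    [2.49,-0.09,1.1],
    [2.49,0.15,1.09],
    [2.46,0.39,1.1],
    [2.41,0.62,1.09],
    [2.34,0.85,1.1],
    [2.24,1.08,1.09],
    [2.13,1.29,1.1],
    [2.0,1.48,1.09],
    [1.84,1.67,1.1],
    [1.68,1.85,1.09]
  ],
  "turn": [
    [0,0,-0.096],
    [0,0,-0.097],
    [0,0,-0.096],
    [0,0,-0.097],
    [0,0,-0.096],
    [0,0,-0.097],
    [0,0,-0.096],
    [0,0,-0.097],
    [0,0,-0.096],
    [0,0,-0.097],
    [0,0,-0.096],
    [0,0,-0.097]
  ]
}}

```text
time_s: 2.6
position: [0.461, -0.3242, 0.0996]
tool_rot: [[-0.005, 1.0, 0.0], [1.0, 0.005, -0.0], [-0.0, 0.0, -1.0]]
ft_force: [0.4, -1.0, -0.9]
grip_width: 0.085
gripper_force: 0.0
```

Call:
{"op": "move_arm", "data": {
  "jaw": [8.54,8.54,8.54,8.54],
  "dp": [
    [0,0,2],
    [0,0,2],
    [0,0,2],
    [0,0,0]
  ],
  "turn": [
    [0,0,0],
    [0,0,0],
    [0,0,0],
    [0,0,0]
  ]
}}

```text
time_s: 2.93
position: [0.4589, -0.3236, 0.0368]
tool_rot: [[-0.0, 1.0, -0.004], [1.0, 0.0, 0.005], [0.005, -0.004, -1.0]]
ft_force: [-0.3, 0.0, -0.2]
grip_width: 0.0856
gripper_force: 0.0
```

Call:
{"op": "move_arm", "data": {
  "jaw": [8.54,8.54,8.54,5.5,5.5,5.5,5.5,5.5,5.5,5.5],
  "dp": [
    [0,0,1.5],
    [0,0,1.4],
    [0,0,0.7],
    [0,0,0],
    [0,0,0],
    [0,0,0],
    [0,0,0],
    [0,0,0],
    [0,0,0],
    [0,0,0]
  ],
  "turn": [
    [0,0,0],
    [0,0,0],
    [0,0,0],
    [0,0,0],
    [0,0,0],
    [0,0,0],
    [0,0,0],
    [0,0,0],
    [0,0,0],
    [0,0,0]
  ],
  "force": 30
}}

```text
time_s: 3.77
position: [0.4605, -0.3255, 0.0052]
tool_rot: [[-0.0, 1.0, 0.001], [1.0, 0.0, -0.002], [-0.002, 0.001, -1.0]]
ft_force: [-0.7, -0.2, 7.1]
grip_width: 0.0621
gripper_force: 35.2
```

Call:
{"op": "move_arm", "data": {
  "jaw": [5.5,5.5,5.5,5.5,5.5],
  "dp": [
    [0,0,-1],
    [0,0,-3],
    [0,0,-4],
    [0,0,-4],
    [0,0,-1]
  ],
  "turn": [
    [0,0,0],
    [0,0,0],
    [0,0,0],
    [0,0,0],
    [0,0,0]
  ]
}}

```text
time_s: 4.18
position: [0.4616, -0.3264, 0.1408]
tool_rot: [[-0.0, 1.0, 0.007], [1.0, 0.0, -0.007], [-0.007, 0.007, -1.0]]
ft_force: [0.1, -0.2, 0.0]
grip_width: 0.0619
gripper_force: 36.1
```

Call:
{"op": "move_arm", "data": {
  "jaw": [5.5,5.5,5.5,5.5,5.5,5.5,5.5,5.5,5.5,5.5,5.5,5.5],
  "dp": [
    [1.5,0.6,0],
    [3.2,1.3,0],
    [3.6,1.5,0],
    [3.6,1.5,0],
    [3.6,1.5,0],
    [3.6,1.5,0],
    [3.6,1.5,0],
    [3.6,1.5,0],
    [3.6,1.4,0],
    [3.6,1.4,0],
    [1.95,0.7,0],
    [0,0,0]
  ],
  "turn": [
    [0,0,0],
    [0,0,0],
    [0,0,0],
    [0,0,0],
    [0,0,0],
    [0,0,0],
    [0,0,0],
    [0,0,0],
    [0,0,0],
    [0,0,0],
    [0,0,0],
    [0,0,0]
  ]
}}

```text
time_s: 5.18
position: [0.6046, 0.0336, 0.1343]
tool_rot: [[-0.005, 1.0, 0.001], [1.0, 0.005, 0.001], [0.001, 0.001, -1.0]]
ft_force: [-0.9, -0.4, -0.5]
grip_width: 0.062
gripper_force: 36.1
```

Run:
```python
from h import *
im,d=cams.get_image("scene"); b=(250,90,430,250)
cv2.imwrite("pics/hold.png",cv2.resize(im[b[1]:b[3],b[0]:b[2]],None,fx=4,fy=3.7,interpolation=cv2.INTER_CUBIC)[:,:,::-1])
for k in range(1):
    s=observe(); print(np.array(s["position"]).round(4),s["grip_width"],s["q"],np.array(s["tool_rot"]).round(3).tolist())
```

```text
[0.6041 0.0314 0.1342] 0.061560901930957174 [-8.22245685e+00  3.18955368e+01  7.38670587e+01  4.29766575e-03
  7.42391969e+01 -8.40994301e+00] [[-0.003, 1.0, -0.0], [1.0, 0.003, 0.0], [0.0, -0.0, -1.0]]
```

View pics/hold.png

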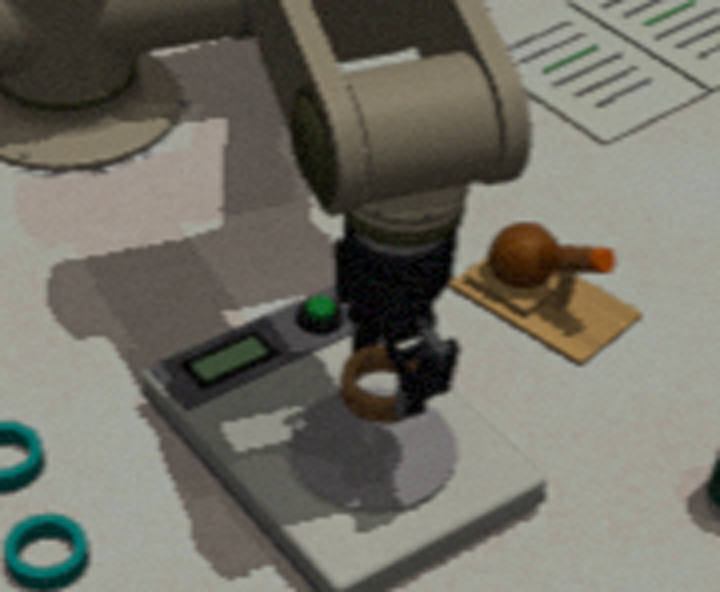

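The ring is held level over the pan, so I lower it now.

Call:
{"op": "move_arm", "data": {
  "jaw": [5.5,5.5,5.5,5.5,5.5,5.5],
  "dp": [
    [0,0,1.5],
    [0,0,2],
    [0,0,1.5],
    [0,0,1],
    [0,0,0.6],
    [0,0,0]
  ],
  "turn": [
    [0,0,0],
    [0,0,0],
    [0,0,0],
    [0,0,0],
    [0,0,0],
    [0,0,0]
  ]
}}

```text
time_s: 5.73
position: [0.6038, 0.0288, 0.0676]
tool_rot: [[0.001, 1.0, -0.001], [1.0, -0.001, 0.0], [0.0, -0.001, -1.0]]
ft_force: [0.4, 0.6, -0.1]
grip_width: 0.0618
gripper_force: 33.3
```

Call:
{"op": "move_arm", "data": {
  "jaw": [5.5,5.5,6.6,7.2,8.0,8.54,8.54,8.54],
  "dp": [
    [0,0,0.1],
    [0,0,0],
    [0,0,0],
    [0,0,0],
    [0,0,0],
    [0,0,0],
    [0,0,0],
    [0,0,0]
  ],
  "turn": [
    [0,0,0],
    [0,0,0],
    [0,0,0],
    [0,0,0],
    [0,0,0],
    [0,0,0],
    [0,0,0],
    [0,0,0]
  ]
}}

```text
time_s: 6.4
position: [0.604, 0.0295, 0.0671]
tool_rot: [[-0.0, 1.0, 0.0], [1.0, 0.0, 0.0], [0.0, 0.0, -1.0]]
ft_force: [0.5, -0.9, -0.1]
grip_width: 0.0855
gripper_force: 0.0
```

Call:
{"op": "move_arm", "data": {
  "jaw": [8.54,8.54,8.54,8.54,0,0,0,0,0,0,0,0],
  "dp": [
    [0,0,-1],
    [0,0,-2],
    [0,0,-3],
    [0,0,-3],
    [0,-1.5,0],
    [0.4,-3,0],
    [0.5,-3,0],
    [0.6,-3,0],
    [0.6,-3,0],
    [0.6,-2,0],
    [0.4,0,0],
    [0,0,0]
  ],
  "turn": [
    [0,0,0],
    [0,0,0],
    [0,0,0],
    [0,0,0],
    [0,0,0],
    [0,0,0],
    [0,0,0],
    [0,0,0],
    [0,0,0],
    [0,0,0],
    [0,0,0],
    [0,0,0]
  ]
}}

```text
time_s: 7.4
position: [0.4489, 0.061, 0.1581]
tool_rot: [[-0.001, 1.0, 0.002], [1.0, 0.001, -0.0], [-0.0, 0.002, -1.0]]
ft_force: [0.1, 0.1, 0.7]
grip_width: 0.0005
gripper_force: 0.0
```

Run:
```python
from h import *
for cam,b in (("scene",(305,170,385,240)),("top",(280,150,350,230))):
    im,d=cams.get_image(cam)
    hsv=cv2.cvtColor(im,cv2.COLOR_RGB2HSV); m=cv2.inRange(hsv,np.array((5,70,40)),np.array((22,255,255)))
    k=np.zeros_like(m);k[b[1]:b[3],b[0]:b[2]]=m[b[1]:b[3],b[0]:b[2]]
    n,l,s,c=cv2.connectedComponentsWithStats(k); i=1+s[1:,4].argmax()
    print(cam,s[i],px2w(cam,s[i][0]+(s[i][2]-1)/2,s[i][1]+(s[i][3]-1)/2,z=.08).round(4), np.percentile(cloud(cam,d,l==i)[:,2],[5,50,95]).round(3))
    g=(hsv[:,:,0]>50)&(hsv[:,:,0]<80)&(hsv[:,:,1]>110); P=cloud(cam,d,g&(np.indices(g.shape)[0]<260)); P=P[np.hypot(P[:,0]-.449,P[:,1]-.063)<.02]
    if len(P): print("green",np.median(P,0).round(4),len(P))
    cv2.imwrite(f"pics/ring_{cam}.png",cv2.resize(im[140:260,270:400],None,fx=5,fy=5,interpolation=cv2.INTER_CUBIC)[:,:,::-1])
s=observe(); print(np.array(s["position"]).round(4),s["grip_width"],s["time_s"])
```

```text
scene [333 198  21  21 280] [0.6085 0.0242 0.08  ] [0.065 0.083 0.088]
green [0.4502 0.056  0.0702] 51
top [304 182  18  18 138] [0.6057 0.0261 0.08  ] [0.06  0.085 0.089]
[0.4501 0.0603 0.1576] -6.988187507783248e-06 7.5
```

View pics/ring_scene.png

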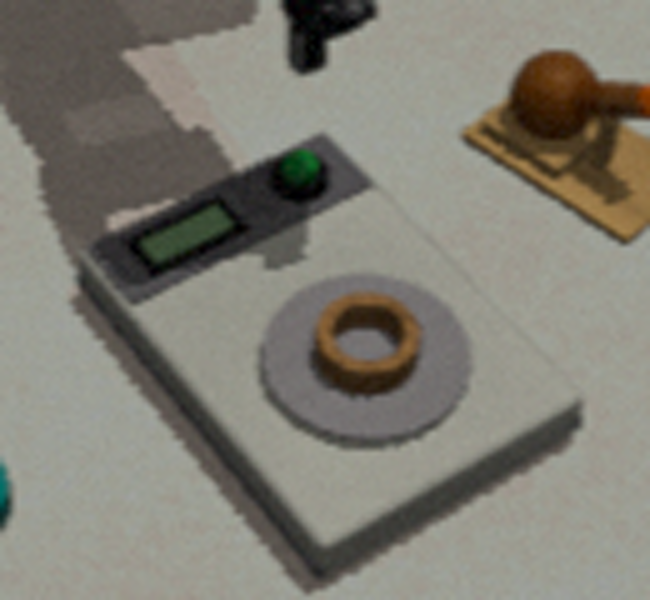

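The ring lies flat and centred on the pan (crop (367,343), pan centre (366,358); the offset is just the ring's height in this view). The closed fingers are already over the button, so I press it.

Call:
{"op": "move_arm", "data": {
  "jaw": [0,0,0,0,0,0],
  "dp": [
    [0,0,2],
    [0,0,3],
    [0,0,2],
    [0,0,0.8],
    [0,0,0.6],
    [0,0,0.2]
  ],
  "turn": [
    [0,0,0],
    [0,0,0],
    [0,0,0],
    [0,0,0],
    [0,0,0],
    [0,0,0]
  ]
}}

```text
time_s: 8.0
position: [0.4497, 0.0602, 0.0708]
tool_rot: [[0.0, 1.0, -0.0], [1.0, -0.0, -0.0], [-0.0, -0.0, -1.0]]
ft_force: [-0.6, -0.5, 2.5]
grip_width: -0.0001
gripper_force: 0.8
```

Call:
{"op": "move_arm", "data": {
  "jaw": [0,0,0],
  "dp": [
    [0,0,0.2],
    [0,0,0.2],
    [0,0,0]
  ],
  "turn": [
    [0,0,0],
    [0,0,0],
    [0,0,0]
  ]
}}

```text
time_s: 8.25
position: [0.4497, 0.0603, 0.0676]
tool_rot: [[-0.0, 1.0, 0.002], [1.0, 0.0, -0.0], [-0.0, 0.002, -1.0]]
ft_force: [-0.3, -1.7, 2.9]
grip_width: 0.0
gripper_force: 1.5
```

Call:
{"op": "move_arm", "data": {
  "jaw": [0,0,0],
  "dp": [
    [0,0,0.15],
    [0,0,0.15],
    [0,0,0]
  ],
  "turn": [
    [0,0,0],
    [0,0,0],
    [0,0,0]
  ]
}}

```text
time_s: 8.5
position: [0.4498, 0.0603, 0.0657]
tool_rot: [[-0.0, 1.0, 0.003], [1.0, 0.0, -0.001], [-0.001, 0.003, -1.0]]
ft_force: [-4.9, -1.7, 20.0]
grip_width: -0.0001
gripper_force: 9.9
```

Call:
{"op": "move_arm", "data": {
  "jaw": [0,0],
  "dp": [
    [0,0,0.1],
    [0,0,0]
  ],
  "turn": [
    [0,0,0],
    [0,0,0]
  ]
}}

```text
time_s: 8.67
position: [0.4499, 0.0603, 0.0655]
tool_rot: [[-0.0, 1.0, 0.004], [1.0, 0.0, -0.001], [-0.001, 0.004, -1.0]]
ft_force: [-7.6, -2.7, 31.2]
grip_width: 0.0001
gripper_force: 15.4
```

Run:
```python
from h import *
s=observe(); print(s["position"],s["ft_force"],s["wrist_torque"])
im,d=cams.get_image("scene")
r=cv2.resize(im[145:205,285:365],None,fx=9,fy=9,interpolation=cv2.INTER_CUBIC)
cv2.imwrite("pics/press.png",r[:,:,::-1])
z=np.load("top.npz"); P=cloud("top",z["d"]); P2=cloud("scene",np.load("scene.npz")["d"])
for Q in (P,P2):
    h=np.hypot(Q[:,0]-.449,Q[:,1]-.062)
    for a,b in ((0,.008),(.008,.012),(.013,.017),(.018,.025)): print(a,np.percentile(Q[(h>=a)&(h<b)][:,2],[10,50,90]).round(4))
```

```text
[0.44989604 0.06028033 0.0654894 ] [-7.62610157 -2.74647196 31.17573342] [-0.32611373  1.32735888 -0.02149459]
0 [0.0699 0.0727 0.0751]
0.008 [0.0626 0.0705 0.0759]
0.013 [0.059  0.062  0.0639]
0.018 [0.0484 0.0525 0.0611]
0 [0.0667 0.0705 0.0723]
0.008 [0.0615 0.0683 0.0723]
0.013 [0.0572 0.062  0.066 ]
0.018 [0.0499 0.0535 0.062 ]
```

View pics/press.png

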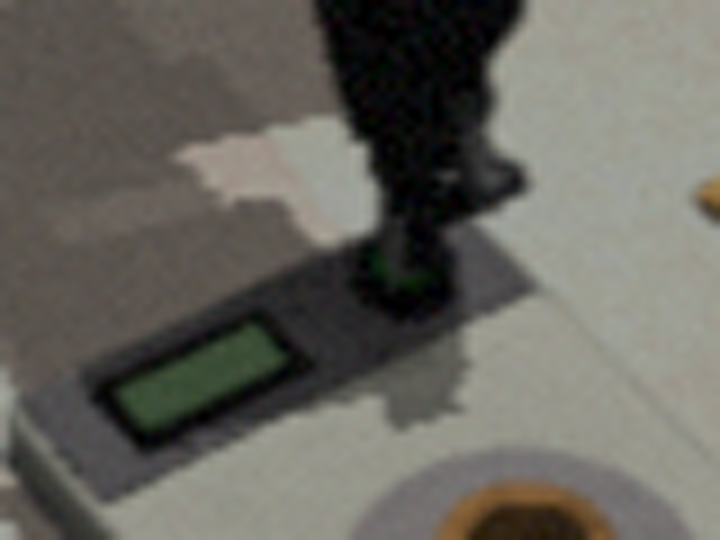

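The hard stop came at 0.0655 m, 6 mm below the button top at about 0.0715 m and 3.5 mm above the housing. So the button is fully down. Next I plan the flask approach.

Run:
```python
from plan import *
p,R=now(); R=down(0)
Rg=down(-70.6,-30)
plan(p,R,[(p+[0,0,.02],R,2,0),(p+[0,0,.12],R,4,4),([.5358,.300,.20],Rg,16,8.54),([.5358,.300,.1466],Rg,2,8.54)])
print("tz",Rg.as_matrix()[:,2].round(3))
```

```text
{"jaw":[0,0,4,4,4,4,8.54,8.54,8.54,8.54,8.54,8.54],"dp":[[0.0,0.0,-1.0],[0.0,0.0,-1.0],[0.0,0.0,-2.5],[0.0,0.0,-2.5],[0.0,0.0,-2.5],[0.0,0.0,-2.5],[1.5,0.54,-0.09],[1.53,0.42,-0.14],[1.55,0.3,-0.19],[1.57,0.18,-0.24],[1.57,0.06,-0.29],[1.56,-0.07,-0.34]],"turn":[[0.0,0.0,0.0],[0.0,0.0,0.0],[0.0,0.0,0.0],[0.0,0.0,0.0],[0.0,0.0,0.0],[0.0,0.0,0.0],[0.02,-0.028,0.075],[0.02,-0.028,0.075],[0.02,-0.029,0.075],[0.02,-0.028,0.075],[0.02,-0.029,0.075],[0.02,-0.028,0.075]]}
{"jaw":[8.54,8.54,8.54,8.54,8.54,8.54,8.54,8.54,8.54,8.54,8.54,8.54],"dp":[[1.54,-0.19,-0.38],[1.51,-0.31,-0.41],[1.47,-0.43,-0.45],[1.41,-0.55,-0.48],[1.36,-0.66,-0.51],[1.29,-0.77,-0.53],[1.21,-0.88,-0.55],[1.12,-0.98,-0.57],[1.03,-1.07,-0.57],[0.93,-1.15,-0.58],[1.33,0.0,2.31],[1.34,0.0,2.31]],"turn":[[0.02,-0.029,0.075],[0.02,-0.028,0.075],[0.02,-0.029,0.075],[0.02,-0.028,0.075],[0.02,-0.029,0.075],[0.02,-0.029,0.075],[0.021,-0.028,0.076],[0.02,-0.029,0.075],[0.021,-0.028,0.076],[0.02,-0.029,0.075],[0.0,0.0,0.0],[0.0,0.0,0.0]]}
max 2.670524293093025 0.076 end [0.5358 0.3    0.1466]
tz [-0.472 -0.166 -0.866]
```

Call:
{"op": "move_arm", "data": {
  "jaw": [0,0,4,4,4,4,8.54,8.54,8.54,8.54,8.54,8.54],
  "dp": [
    [0,0,-1],
    [0,0,-1],
    [0,0,-2.5],
    [0,0,-2.5],
    [0,0,-2.5],
    [0,0,-2.5],
    [1.5,0.54,-0.09],
    [1.53,0.42,-0.14],
    [1.55,0.3,-0.19],
    [1.57,0.18,-0.24],
    [1.57,0.06,-0.29],
    [1.56,-0.07,-0.34]
  ],
  "turn": [
    [0,0,0],
    [0,0,0],
    [0,0,0],
    [0,0,0],
    [0,0,0],
    [0,0,0],
    [0.02,-0.028,0.075],
    [0.02,-0.028,0.075],
    [0.02,-0.029,0.075],
    [0.02,-0.028,0.075],
    [0.02,-0.029,0.075],
    [0.02,-0.028,0.075]
  ]
}}

```text
time_s: 9.72
position: [0.4813, 0.1516, 0.1886]
tool_rot: [[0.425, 0.892, -0.154], [0.885, -0.445, -0.137], [-0.191, -0.078, -0.979]]
ft_force: [0.2, -0.5, -0.3]
grip_width: 0.0855
gripper_force: 0.0
```

Call:
{"op": "move_arm", "data": {
  "jaw": [8.54,8.54,8.54,8.54,8.54,8.54,8.54,8.54,8.54,8.54,8.54,8.54],
  "dp": [
    [1.54,-0.19,-0.38],
    [1.51,-0.31,-0.41],
    [1.47,-0.43,-0.45],
    [1.41,-0.55,-0.48],
    [1.36,-0.66,-0.51],
    [1.29,-0.77,-0.53],
    [1.21,-0.88,-0.55],
    [1.12,-0.98,-0.57],
    [1.03,-1.07,-0.57],
    [0.93,-1.15,-0.58],
    [1.33,0,2.31],
    [1.34,0,2.31]
  ],
  "turn": [
    [0.02,-0.029,0.075],
    [0.02,-0.028,0.075],
    [0.02,-0.029,0.075],
    [0.02,-0.028,0.075],
    [0.02,-0.029,0.075],
    [0.02,-0.029,0.075],
    [0.021,-0.028,0.076],
    [0.02,-0.029,0.075],
    [0.021,-0.028,0.076],
    [0.02,-0.029,0.075],
    [0,0,0],
    [0,0,0]
  ]
}}

```text
time_s: 10.72
position: [0.5357, 0.3012, 0.1436]
tool_rot: [[0.818, 0.333, -0.469], [0.289, -0.943, -0.165], [-0.498, -0.0, -0.867]]
ft_force: [0.0, -0.1, -0.7]
grip_width: 0.0853
gripper_force: 0.0
```

Run:
```python
from plan import *
p,R=now(); s=observe(); print(p.round(4),np.array(s["q"]).round(1),s["ft_force"],s["time_s"])
Rg=down(-70.6,-30); print(np.degrees((R.inv()*Rg).as_rotvec()).round(2))
plan(p,R,[([.4886,.2834,.060],Rg,6,8.54)])
im,d=cams.get_image("scene"); cv2.imwrite("pics/pre.png",cv2.resize(im[90:210,310:450],None,fx=5,fy=5,interpolation=cv2.INTER_CUBIC)[:,:,::-1])
```

```text
[0.5357 0.3012 0.1436] [ 18.5  46.7  48.1  -0.5 115.1  89. ] [ 0.0334507  -0.11836508 -0.68677659] 10.7167
[ 0.01 -0.16  0.04]
{"jaw":[8.54,8.54,8.54,8.54,8.54,8.54],"dp":[[-0.03,0.02,1.63],[-0.03,0.02,1.63],[-0.03,0.02,1.62],[-0.03,0.02,1.63],[-0.04,0.02,1.62],[-0.03,0.01,1.63]],"turn":[[0.0,0.0,0.0],[0.0,-0.001,0.0],[0.0,0.0,0.0],[0.0,-0.001,0.0],[0.0,0.0,0.0],[0.0,-0.001,0.001]]}
max 1.6303987242389513 0.001 end [0.4886 0.2834 0.06  ]
```

View pics/pre.png

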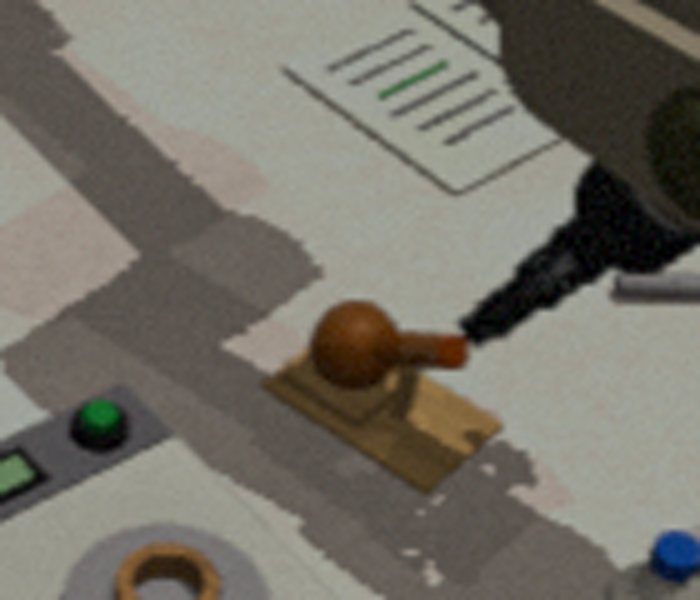

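The approach is in line with the neck: the open fingers at (480,330) in the crop straddle the cap end at (455,350). I advance and grip.

Call:
{"op": "move_arm", "data": {
  "jaw": [8.54,8.54,8.54,8.54,8.54,8.54,8.54],
  "dp": [
    [-0.03,0.02,1.6],
    [-0.03,0.02,2.2],
    [-0.03,0.02,2.2],
    [-0.03,0.02,1.8],
    [-0.04,0.02,1.2],
    [-0.03,0.01,0.75],
    [0,0,0]
  ],
  "turn": [
    [0,0,0],
    [0,0,0],
    [0,0,0],
    [0,0,0],
    [0,0,0],
    [0,0,0],
    [0,0,0]
  ]
}}

```text
time_s: 11.35
position: [0.487, 0.2822, 0.0603]
tool_rot: [[0.816, 0.332, -0.474], [0.288, -0.943, -0.167], [-0.502, -0.0, -0.865]]
ft_force: [0.5, 0.2, 0.2]
grip_width: 0.0853
gripper_force: 0.0
```

Call:
{"op": "move_arm", "data": {
  "jaw": [5,4,3.2,2.8,2,2,2,2,2],
  "dp": [
    [0,0,0],
    [0,0,0],
    [0,0,0],
    [0,0,0],
    [0,0,0],
    [0,0,0],
    [0,0,0],
    [0,0,0],
    [0,0,0]
  ],
  "turn": [
    [0,0,0],
    [0,0,0],
    [0,0,0],
    [0,0,0],
    [0,0,0],
    [0,0,0],
    [0,0,0],
    [0,0,0],
    [0,0,0]
  ],
  "force": 40
}}

```text
time_s: 12.1
position: [0.4879, 0.2825, 0.0609]
tool_rot: [[0.817, 0.332, -0.471], [0.288, -0.943, -0.166], [-0.5, 0.0, -0.866]]
ft_force: [1.6, 0.3, 2.8]
grip_width: 0.0233
gripper_force: 39.1
```

Run:
```python
from plan import *
p,R=now()
Rf=down(-98.2,30)
plan(p,R,[(p+[0,0,.02],R,3,2),(p+[0,0,.12],R,4,2),([.55,.15,.26],down(-85,5),9,2),([.6145,.0267,.25],Rf,8,2)])
```

```text
{"jaw":[2,2,2,2,2,2,2,2,2,2,2,2],"dp":[[-0.33,0.0,-0.58],[-0.33,0.0,-0.58],[-0.34,0.0,-0.57],[-1.25,0.0,-2.17],[-1.25,0.0,-2.16],[-1.25,0.0,-2.17],[-1.25,0.0,-2.16],[-0.3,1.62,-0.84],[-0.2,1.62,-0.87],[-0.09,1.62,-0.89],[0.01,1.61,-0.9],[0.12,1.61,-0.9]],"turn":[[0.0,0.0,0.0],[0.0,0.0,0.0],[0.0,0.0,0.0],[0.0,0.0,0.0],[0.0,0.0,0.0],[0.0,0.0,0.0],[0.0,0.0,0.0],[0.006,0.067,0.028],[0.006,0.068,0.028],[0.006,0.067,0.028],[0.006,0.068,0.028],[0.006,0.067,0.028]]}
{"jaw":[2,2,2,2,2,2,2,2,2,2,2,2],"dp":[[0.23,1.59,-0.9],[0.33,1.58,-0.9],[0.43,1.57,-0.88],[0.54,1.55,-0.86],[0.66,1.61,0.18],[0.69,1.58,0.23],[0.72,1.56,0.29],[0.74,1.54,0.34],[0.77,1.52,0.39],[0.78,1.49,0.45],[0.8,1.46,0.51],[0.81,1.44,0.56]],"turn":[[0.006,0.068,0.027],[0.007,0.067,0.028],[0.006,0.068,0.027],[0.007,0.067,0.028],[-0.009,0.054,0.028],[-0.009,0.054,0.028],[-0.009,0.054,0.028],[-0.009,0.055,0.027],[-0.008,0.054,0.028],[-0.009,0.055,0.027],[-0.008,0.054,0.028],[-0.009,0.055,0.027]]}
max 2.5042763425788297 0.068 end [0.6145 0.0267 0.25  ]
```

Call:
{"op": "move_arm", "data": {
  "jaw": [2,2,2,2,2,2,2,2,2,2,2,2],
  "dp": [
    [-0.33,0,-0.58],
    [-0.33,0,-0.58],
    [-0.34,0,-0.57],
    [-1.25,0,-2.17],
    [-1.25,0,-2.16],
    [-1.25,0,-2.17],
    [-1.25,0,-2.16],
    [-0.3,1.62,-0.84],
    [-0.2,1.62,-0.87],
    [-0.09,1.62,-0.89],
    [0.01,1.61,-0.9],
    [0.12,1.61,-0.9]
  ],
  "turn": [
    [0,0,0],
    [0,0,0],
    [0,0,0],
    [0,0,0],
    [0,0,0],
    [0,0,0],
    [0,0,0],
    [0.006,0.067,0.028],
    [0.006,0.068,0.028],
    [0.006,0.067,0.028],
    [0.006,0.068,0.028],
    [0.006,0.067,0.028]
  ]
}}

```text
time_s: 13.1
position: [0.5224, 0.208, 0.2259]
tool_rot: [[0.966, 0.195, -0.172], [0.188, -0.981, -0.055], [-0.18, 0.021, -0.984]]
ft_force: [0.2, -0.2, -0.5]
grip_width: 0.0232
gripper_force: 39.1
```

Call:
{"op": "move_arm", "data": {
  "jaw": [2,2,2,2,2,2,2,2,2,2,2,2],
  "dp": [
    [0.23,1.59,-0.9],
    [0.33,1.58,-0.9],
    [0.43,1.57,-0.88],
    [0.54,1.55,-0.86],
    [0.66,1.61,0.18],
    [0.69,1.58,0.23],
    [0.72,1.56,0.29],
    [0.74,1.54,0.34],
    [0.77,1.52,0.39],
    [0.78,1.49,0.45],
    [0.8,1.46,0.51],
    [0.81,1.44,0.56]
  ],
  "turn": [
    [0.006,0.068,0.027],
    [0.007,0.067,0.028],
    [0.006,0.068,0.027],
    [0.007,0.067,0.028],
    [-0.009,0.054,0.028],
    [-0.009,0.054,0.028],
    [-0.009,0.054,0.028],
    [-0.009,0.055,0.027],
    [-0.008,0.054,0.028],
    [-0.009,0.055,0.027],
    [-0.008,0.054,0.028],
    [-0.009,0.055,0.027]
  ]
}}

```text
time_s: 14.1
position: [0.6144, 0.0259, 0.2505]
tool_rot: [[0.856, -0.144, 0.497], [-0.124, -0.99, -0.073], [0.502, 0.0, -0.865]]
ft_force: [0.4, 0.8, -1.1]
grip_width: 0.0232
gripper_force: 39.2
```

Call:
{"op": "move_arm", "data": {
  "jaw": [2],
  "dp": [
    [0,0,0]
  ],
  "turn": [
    [0,0,0]
  ]
}}

```text
time_s: 14.18
position: [0.6139, 0.025, 0.2492]
tool_rot: [[0.857, -0.145, 0.495], [-0.125, -0.989, -0.073], [0.5, 0.001, -0.866]]
ft_force: [-0.7, 0.4, -0.4]
grip_width: 0.0228
gripper_force: 39.2
```

```bash
cat > fl.py <<'E'
from plan import *
from scipy.optimize import least_squares
def fit(guess,save=None):
    im,d=cams.get_image("scene"); hsv=cv2.cvtColor(im,cv2.COLOR_RGB2HSV)
    m=cv2.inRange(hsv,np.array((3,110,40)),np.array((17,255,255)))>0
    w=cloud("scene",d,m); w=w[(np.hypot(w[:,0]-guess[0],w[:,1]-guess[1])<.06)&(w[:,2]>guess[2]-.02 if save!="end" else w[:,2]>.088)]
    def f(v):
        a=np.array([v[3],v[4],1]);a/=np.linalg.norm(a); q=w-v[:3]; s=q@a
        rad=np.linalg.norm(q-np.outer(s,a),axis=1); ds=np.linalg.norm(q,axis=1)-.032
        dn=np.maximum(rad-.012,np.maximum(s-.094,-s)); return np.where(abs(ds)<abs(dn),ds,dn)
    r=least_squares(f,[*guess,0,0],loss="soft_l1",f_scale=.002)
    print("bulb",r.x[:3].round(4),"tilt deg x,y",np.degrees(np.arctan(r.x[3:])).round(1),len(w),np.median(abs(r.fun)).round(4))
    cv2.imwrite(f"pics/fl_{save}.png",cv2.resize(im[60:250,250:430],None,fx=3.1,fy=3.1,interpolation=cv2.INTER_CUBIC)[:,:,::-1])
    return r.x
E
python3 - <<'E'
from fl import *
p,R=now(); s=observe(); print(p.round(4),np.array(s["q"]).round(1),s["grip_width"],s["time_s"],np.degrees((R.inv()*down(-98.2,30)).as_rotvec()).round(2))
g=p-.019*R.as_matrix()[:,2]; print("grasp",g.round(4))
fit(g-[0,0,.0677],"over")
E
```

```text
[0.6139 0.025  0.2492] [-8.8 16.4 85.4  0.2 48.1 89.5] 0.022770635325923202 14.1833 [ 0.12 -0.01 -0.1 ]
grasp [0.6045 0.0263 0.2657]
bulb [0.6047 0.0267 0.1952] tilt deg x,y [-0.3  0.2] 465 0.0008
```

View pics/fl_over.png

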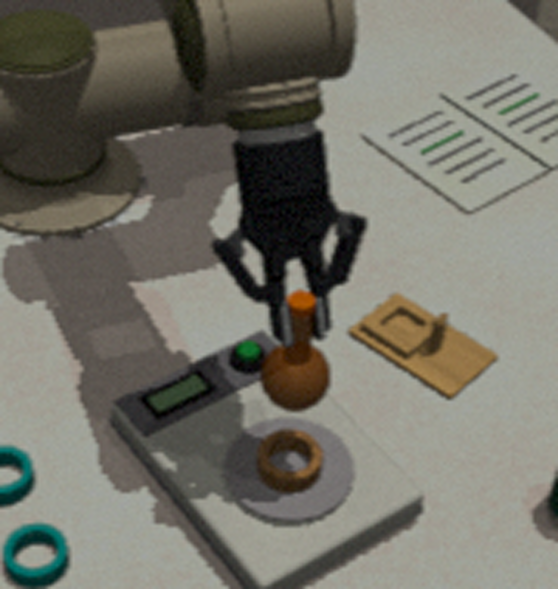

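The flask is upright over the ring, with its tilt under 0.5°, and the ring is fully visible at crop (290,460). I fit the ring in the same camera to find the remaining xy offset.

Run:
```python
from fl import *
for cam in("scene","top"):
    im,d=cams.get_image(cam); hsv=cv2.cvtColor(im,cv2.COLOR_RGB2HSV)
    m=cv2.inRange(hsv,np.array((5,70,40)),np.array((22,255,255)))>0
    w=cloud(cam,d,m); w=w[(np.hypot(w[:,0]-.605,w[:,1]-.028)<.045)&(w[:,2]<.096)&(w[:,2]>.064)]
    def f(v):
        r=np.hypot(w[:,0]-v[0],w[:,1]-v[1])
        top=np.maximum(abs(w[:,2]-.086),np.maximum(.022-r,r-.032))
        out=np.maximum(abs(r-.032),0); inn=abs(r-.022)
        return np.minimum(top,np.minimum(out,inn))
    g=np.array([[f((x,y)).__pow__(2).clip(0,1e-4).sum() if 0 else np.minimum(f((x,y)),.006).sum() for y in np.arange(.018,.040,.0005)] for x in np.arange(.594,.618,.0005)])
    i,j=np.unravel_index(g.argmin(),g.shape); print(cam,"ring",.594+i*.0005,.018+j*.0005,len(w),np.percentile(w[:,2],[5,50,95]).round(4))
```

```text
scene ring 0.605 0.027499999999999997 269 [0.067  0.083  0.0886]
top ring 0.6104999999999999 0.027499999999999997 1 [0.0654 0.0654 0.0654]
```

Call:
{"op": "move_arm", "data": {
  "jaw": [2,2,2,2,2,2,2],
  "dp": [
    [-0.5,-0.08,0.87],
    [-1,0,1.73],
    [-1,0,1.73],
    [-0.75,0,1.3],
    [-0.5,0,0.87],
    [-0.35,0,0.6],
    [0,0,0]
  ],
  "turn": [
    [0,0,0],
    [0,0,0],
    [0,0,0],
    [0,0,0],
    [0,0,0],
    [0,0,0],
    [0,0,0]
  ]
}}

```text
time_s: 14.92
position: [0.6141, 0.0281, 0.1667]
tool_rot: [[0.859, -0.141, 0.493], [-0.122, -0.99, -0.071], [0.498, 0.001, -0.867]]
ft_force: [-0.2, -0.5, -0.2]
grip_width: 0.0232
gripper_force: 39.2
```

Call:
{"op": "move_arm", "data": {
  "jaw": [2,2,2,2],
  "dp": [
    [-0.1,0,0.17],
    [-0.05,0,0.09],
    [0,0,0],
    [0,0,0]
  ],
  "turn": [
    [0,0,0],
    [0,0,0],
    [0,0,0],
    [0,0,0]
  ]
}}

```text
time_s: 15.25
position: [0.6147, 0.0274, 0.1654]
tool_rot: [[0.857, -0.142, 0.496], [-0.123, -0.99, -0.072], [0.501, 0.001, -0.866]]
ft_force: [-0.5, -0.5, -0.7]
grip_width: 0.0231
gripper_force: 39.2
```

Call:
{"op": "move_arm", "data": {
  "jaw": [2,2,2,2],
  "dp": [
    [-0.1,0,0.17],
    [-0.05,0,0.09],
    [0,0,0],
    [0,0,0]
  ],
  "turn": [
    [0,0,0],
    [0,0,0],
    [0,0,0],
    [0,0,0]
  ]
}}

```text
time_s: 15.58
position: [0.6154, 0.0272, 0.1637]
tool_rot: [[0.855, -0.142, 0.498], [-0.123, -0.99, -0.072], [0.504, 0.001, -0.864]]
ft_force: [-2.9, -0.8, 8.8]
grip_width: 0.0233
gripper_force: 40.3
```

Call:
{"op": "move_arm", "data": {
  "jaw": [2,2,2],
  "dp": [
    [-0.05,0,0.09],
    [0,0,0],
    [0,0,0]
  ],
  "turn": [
    [0,0,0],
    [0,0,0],
    [0,0,0]
  ]
}}

```text
time_s: 15.83
position: [0.6157, 0.0272, 0.1636]
tool_rot: [[0.854, -0.142, 0.5], [-0.122, -0.99, -0.073], [0.505, 0.001, -0.863]]
ft_force: [-6.0, -0.0, 14.5]
grip_width: 0.0231
gripper_force: 40.9
```

Call:
{"op": "move_arm", "data": {
  "jaw": [2,2],
  "dp": [
    [0.08,0,-0.13],
    [0,0,0]
  ],
  "turn": [
    [0,0,0],
    [0,0,0]
  ]
}}

```text
time_s: 16.0
position: [0.6152, 0.0272, 0.1638]
tool_rot: [[0.856, -0.142, 0.498], [-0.123, -0.99, -0.072], [0.503, 0.001, -0.864]]
ft_force: [-2.7, -0.7, 8.5]
grip_width: 0.0231
gripper_force: 40.0
```

Run:
```python
from fl import *
fit([.605,.0275,.109],"end")
```

```text
bulb [0.6062 0.0291 0.11  ] tilt deg x,y [-0.1  0.3] 410 0.0009
```

View pics/fl_end.png

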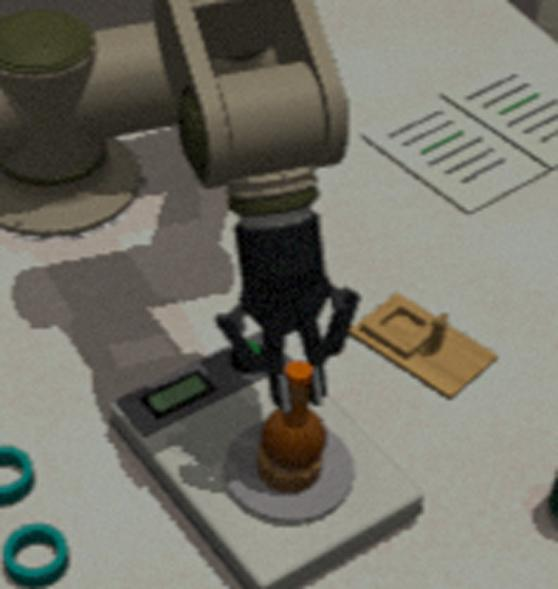

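The flask is upright and seated in the ring: the bulb centre is at 0.110 m against 0.109 m expected. I ease off the load, release and back out.

Call:
{"op": "move_arm", "data": {
  "jaw": [2,2,2.6,3,3.5,4.5,6,7,8.5,8.5,8.5,8.5],
  "dp": [
    [0.05,0,-0.09],
    [0,0,0],
    [0,0,0],
    [0,0,0],
    [0,0,0],
    [0,0,0],
    [0,0,0],
    [0,0,0],
    [0,0,0],
    [0,0,0],
    [0,0,0],
    [0,0,0]
  ],
  "turn": [
    [0,0,0],
    [0,0,0],
    [0,0,0],
    [0,0,0],
    [0,0,0],
    [0,0,0],
    [0,0,0],
    [0,0,0],
    [0,0,0],
    [0,0,0],
    [0,0,0],
    [0,0,0]
  ]
}}

```text
time_s: 17.05
position: [0.6146, 0.0275, 0.1633]
tool_rot: [[0.857, -0.142, 0.495], [-0.123, -0.99, -0.072], [0.5, 0.001, -0.866]]
ft_force: [-0.3, -0.9, -0.3]
grip_width: 0.0853
gripper_force: 0.0
```

Call:
{"op": "move_arm", "data": {
  "jaw": [8.5,8.5,8.5,8.5,8.5,8.5,8.5,8.5,8.5],
  "dp": [
    [0,0,-0.8],
    [0,0,-1.5],
    [0,0,-2],
    [0,0,-2],
    [0,0,-2],
    [0,0,-2],
    [0,0,-2],
    [0,0,-1],
    [0,0,0]
  ],
  "turn": [
    [0,0,0],
    [0,0,0],
    [0,0,0],
    [0,0,0],
    [0,0,0],
    [0,0,0],
    [0,0,0],
    [0,0,0],
    [0,0,0]
  ]
}}

```text
time_s: 17.8
position: [0.5485, 0.0372, 0.281]
tool_rot: [[0.855, -0.142, 0.498], [-0.122, -0.99, -0.072], [0.504, 0.001, -0.864]]
ft_force: [0.4, 0.3, -0.2]
grip_width: 0.0852
gripper_force: 0.0
```

Run:
```python
from fl import *
fit([.605,.0275,.109],"end"); s=observe(); print(s["time_s"],s["position"],s["ft_force"],np.abs(s["qvel"]).max())
```

```text
bulb [0.6051 0.0271 0.1089] tilt deg x,y [-1.3  0. ] 406 0.0008
17.85 [0.54868246 0.03701194 0.27932633] [-0.80918105 -0.44800178 -1.60847544] 2.3313033760139668
```

View pics/fl_end.png

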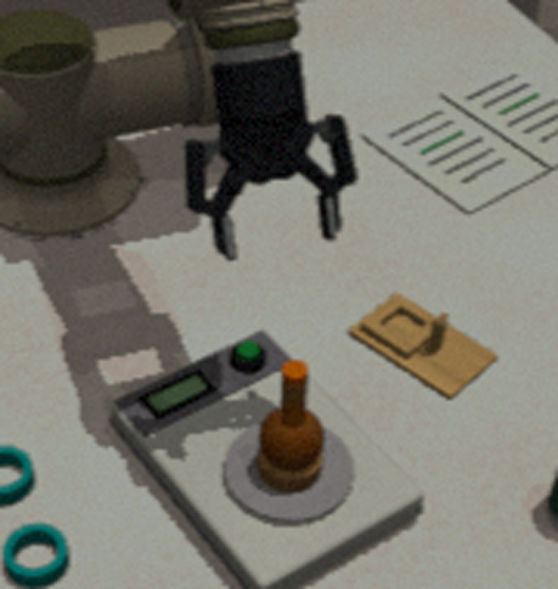

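The flask stands upright in the ring on the pan, about 1° off vertical, and the gripper is clear. I hand the job in.

```bash
python3 -c "
from rig import ticket
print(ticket.close_job())"
```

```text
the job is handed in; nothing more can be done
None
```

The job is handed in at about 18 s: the cork ring lies in the middle of the pan, the tare button was pressed to its stop (about 6 mm) with only the ring on it, and the flask stands in the ring, about 1° off vertical, with the gripper clear and no other thing on the bench handled.

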